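Free the sprung lock hook and open the tea-drying oven

ROBOT

A 6-joint arm with a two-finger parallel gripper is mounted at the origin on the work surface. World frame = base frame: x ahead of the robot, y to its left, z up, the work surface at z = 0. Lengths are in mm, angles in rad, forces in N, time in s.
With the tool pointing down it reaches from about 350 to 950 mm from the base axis. Payload 17.4 kg.
Tool frame: the origin (TCP) lies midway between the tips of the shut fingers; the grasp point (between the pads) lies 19 mm behind it; z points along the fingers, y is the line along which they close (so a half turn about z gives the same grasp; the last joint's range is limited). The gripper opens to 93 mm and grips with 3 to 60 N. Pads are 15 mm wide; open, the fingers measure 128 mm over their backs; the gripper's body (75 mm by 188 mm) begins 65 mm behind the grasp point.
Start: joints at [-1.355, 0.116, 1.442, -0, 1.584, -0.038], TCP at [169.472, -653.385, 218.646] pointing down, gripper open.
Joint ranges: [-2.83, 2.83], [-0.83, 2.19], [0.07, 2.5], [-1.14, 4.28], [0.01, 3], [-2.97, 2.97]. Speed limits (rad/s): [1.89, 1.89, 2.22, 3.14, 3.14, 3.14].

INTERFACE

Orientations are given as a 3x3 rotation matrix whose columns are the frame's x, y, z axes.
In Python, from bench import bot, grab_frame, get_calibration, workorder, models gives the robot as it stands. The module is installed in compiled form; this text tells all that it offers.
- The arm moves only by the tool move_arm, never from a script. Its argument "motion" is a list that holds one entry, the list of rows, each a list of 7 numbers: the gripper's target within -1 to 1 (shut at 1, half-way at 0, fully open at -1), then the shift along the tool's x, y, z normalised to -1 to 1, where 1 is 500 mm, then the turn, a rotation vector about the tool's x, y, z normalised to -1 to 1, where 1 is 180 degrees. In form: [[[grip, x, y, z, wx, wy, wz], ...]]. A call has 1 to 20 rows; each row shifts and turns the commanded pose from where the row before left it, along the tool's axes as they then stand; what a row does not reach is not made up. A row lasts 1/12 s, in which the tool goes at most 41.7 mm and 7.16 degrees, less where a joint would pass 70% of its speed; a pose out of reach is approached as far as the arm can. A call with a number of a shift or a turn outside -1 to 1 is refused whole. A call with a gripper value outside its range is refused whole. The fingers move at their own pace and stop on an object; "squeeze" is the grip in N (left out, the last holds). Time passes only in rows, so rows that do not move let the fingers close. It gives the time, the measured TCP pose, the force, the opening and the grip force at its end, in the units of the state.
- bot.get_state(): the state, without advancing time (a new reading comes with each control period).
- grab_frame(name): name is "side" or "top"; returns the picture (420x560x3 uint8, red, green, blue); there is no depth.
- get_calibration(name): a dict with "intrinsics" (3x3 intrinsics, pixels), "dist" ([k1, k2, p1, p2, k3] as OpenCV has them; the pictures are not rectified), "T" (4x4, takes a point from camera to world coordinates). Camera axes: x right, y up, looking along -z (the intrinsics and any distortion apply to the point x, -y, -z); pixel columns grow to the right and rows downward; lengths in mm; the calibration is good to about 2 mm. A picture is of the moment at which its call begins. get_calibration takes no time and is no camera call.
- workorder.finish_job(): hands the job in; it is judged then, once.
Trained networks look in the newest picture that a camera, given by its name, has taken for a name from the list of things; names that differ only in an ending like _2 or _b are one class to them, and where a whole thing is asked for, a point or a joint stands for the part that bears it (a point fixed in the world has none). Each returns a list of dicts, best first, with "confidence" (0 to 1); they miss things now and then, are a little off and sometimes report something else, mostly with a low value. They report only what shows in the picture. A call takes as long as a camera call.
- models.masks_of(camera, target): "region" (420x560 bool, what is visible of it) and "box" ([left, top, right, bottom] in pixels, round what is visible of it).
The state is a dict: "time": time; "qpos": joint angles; "qvel": joint speeds; "tau": joint torques, N m; "tcp_pos": TCP position; "orientation": TCP orientation; "force": force on the tool from outside, world axes, zero at the start; "moment": the same for the moment, N m; "grip_width": finger opening in mm; "finger_force": force on a finger pad.
Only numpy, scipy, OpenCV 4.12 (cv2) and the standard library are available. Lean on these libraries where they do the work, as an engineer would, in place of code of your own. Each camera call takes 0.05 s, during which the arm holds its last target. There are 200 camera calls.

TASK

Open the small drying oven: draw its drop-down door ajar by the bar handle until the child-lock hook catches, press the sprung hook down through the gap at the top and ease the door outwards past its catch, then lower the door gently until it lies fully down on its rubber buffers, and let go. Feel your way: the plastic hook and its catch give up at 25 newtons, so never push, press or pull on the oven harder than that, and leave everything else on the bench where it is.

Things in the scene. Friction and masses are not known exactly. Their poses are not given: they have to be found in the camera images.
- feet: Four foot pads of a white bench drying oven, fixed. Origin on the bench under the oven's middle; x from the oven's front to its back, y to the left as one faces it, z up. Body 260 (x) x 360 (y) x 275 mm tall on screw feet: its underside is L = 12 to 28 mm above the bench. L IS NOT MEASURED, it must be felt or seen. Roof at z = L+275 mm; on its back half a tray and vent, 25 mm high at most.
- oven_front (a point): Point on the bench below the middle of the oven's flat front face (x = -130 mm in feet's frame; this point and the next three have the axes of feet). The roof's front edge is right above it, its front 115 mm clear. Below the door is a 70 mm control strip.
- hinge_foot (a point): Point on the bench below the middle of the door's hinge line, which runs along y at z = L+78 mm. The door (330 mm wide, 22 mm thick, glass pane) opens forwards and down. Shut, its inner face is 4 mm behind the hinge line (+x), its outer face 18 mm before it, its top edge 192 mm above it (5 mm under the roof).
- handle_foot (a point): Point on the bench below the middle of the door's handle when shut: a level steel bar 14 mm thick, 250 mm long along y, at z = L+243 mm, on posts at y = +-110 mm. Between bar and door 38 mm are free, so a closed gripper can hook it from above. The bar is 63 mm before and 165 mm above the hinge line and turns with the door.
- gap_foot (a point): Point on the bench below the top of the hook's thumb rib (for a hook at y = 0) when the door stands at its catch. The rib's top is then at z = L+248 mm, 27 mm under the roof, in the middle of the gap between door and oven, which is 36 mm wide here and 40 mm at the roof.
- door (a joint): Angle of the door, rad: 0 shut; open, it lies on two rubber buffers at about 1.50. Starts at 0 to 0.05. It stays where it is left (balanced hinge; 1 to 3 N at the handle moves it). Drawn open from shut, it is stopped dead by the hook at 0.20. Once the hook is held down and the door is beyond 0.30, it is free.
- hook_base (a joint): Place of the lock hook along the door: y (m) of its middle in feet's frame, -0.08 to 0.08; fixed. White plastic arm 24 mm wide on the door's inner face, pointing into the oven, pivoted 160 mm above the hinge line, 12 mm inside the door. Its barb, 58 mm from the pivot, catches behind a steel lip under the roof's front edge. Thumb rib across the arm, 28 mm from the pivot.
- hook_feel (a point): Same place as gap_foot; tells how the hook feels. Pressed down at the rib it takes 2.5 N to start, about 8 N when the barb comes free (4.5 mm), and meets a solid stop at about 12 N (8 mm), after which force climbs steeply; friction at the catch can add 1 to 2 N. Keep it 5 to 8 mm down while the same finger pushes the door's inner face outwards to 0.3 rad.
- cake_a_center (a point): Middle of a paper-wrapped tea cake, a white disc 190 mm across and 26 mm thick; another lies on it. Bystander.
- cake_b_center (a point): Middle of the upper wrapped tea cake of that pair. Bystander.
- tea_brick_center (a point): Middle of a dark unwrapped tea brick, 140 x 90 x 28 mm. Bystander.
- brush_center (a point): Middle of a wooden bench brush, 240 x 45 x 51 mm, bristles down. Bystander.
- paste_jar_center (a point): Middle of a white paste jar with a steel lid, 66 mm across and 74 mm tall. Bystander.
- label_box_center (a point): Middle of a small cardboard box, 70 x 100 x 45 mm. Bystander.
- tea_pick_center (a point): A tea pick, 200 mm long, wooden handle 22 mm thick; the point is at the handle's front end. Bystander.

How it is judged:
By the outcome, as a careful person would: the job done as asked, in the order asked, and still so for the second after the job is handed in, with the robot touching nothing.
It also fails if it takes over 58 s, if anything falls off the work surface, if the arm or the gripper's body presses on something with over 40 N, if the wrist force passes 120 N, or if a joint passes its speed limit or range.

## Working session

There is one attempt and no reset: what is moved stays moved. The work goes in short steps, Python scripts to look and compute and a tool call to move; the robot and the scene stay as the last step left them, time stands still between calls to the robot, and variables do not carry over. Pictures are saved under pics/ and viewed, at most 10 in all, crops included, and the job is handed in when it is done.

Besides the shell and the picture viewer there is one more tool, called as a command line: name --argument value ..., lists and objects as JSON in quotes. move_arm: Moves the arm, as the interface text tells. Scaled input: -1 to 1 covers 500 mm each way for a shift and 180 degrees each way for a turn. Its arguments: {"type":"object","properties":{"motion":{"type":"array"},"squeeze":{"type":"number"}},"required":["motion"]}

```bash
mkdir -p pics
cat > h.py <<'E'
import numpy as np, cv2
from bench import bot, grab_frame, get_calibration, workorder, models
def cal(n):
    c=get_calibration(n); return np.array(c["intrinsics"],float),np.array(c["dist"],float),np.array(c["T"],float)
def proj(n,P):
    K,d,T=cal(n); Ti=np.linalg.inv(T); p=np.atleast_2d(P)@Ti[:3,:3].T+Ti[:3,3]
    p=p*[1,-1,-1]
    return cv2.projectPoints(p.reshape(-1,1,3),np.zeros(3),np.zeros(3),K,d)[0].reshape(-1,2)
def ray(n,uv):
    K,d,T=cal(n); q=cv2.undistortPoints(np.array(uv,float).reshape(-1,1,2),K,d).reshape(-1,2)
    r=np.c_[q[:,0],-q[:,1],-np.ones(len(q))]@T[:3,:3].T
    return T[:3,3],r
def atz(n,uv,z):
    o,r=ray(n,uv); return o+r*((z-o[2])/r[:,2])[:,None]
def save(n,f): 
    im=grab_frame(n); cv2.imwrite("pics/"+f,cv2.resize(im[:,:,::-1],(800,600),interpolation=cv2.INTER_CUBIC)); return im
E
python3 - <<'E'
from h import *
for n in("side","top"):
    save(n,n+"0.png"); K,d,T=cal(n); print(n,K.round(1).tolist(),d,T.round(2).tolist())
    for t in("feet","handle_foot","door","hook_base"):
        for m in models.masks_of(n,t)[:2]: print(t,m["confidence"],m["box"],m["region"].sum())
s=bot.get_state();print(s["time"],np.round(s["orientation"],3).tolist(),s["force"])
E
```

```text
side [[398.7, 0.0, 271.4], [0.0, 398.7, 207.6], [0.0, 0.0, 1.0]] [-0.11866838  0.          0.          0.          0.        ] [[0.95, 0.18, -0.27, 300.74], [-0.32, 0.54, -0.78, -719.71], [0.01, 0.82, 0.57, 575.37], [0.0, 0.0, 0.0, 1.0]]
feet 0.82 [128.2, 47.4, 297.8, 197.3] 19870
feet 0.15 [231.5, 246.3, 344.9, 309.4] 3168
handle_foot 0.77 [128.5, 44.0, 296.9, 196.6] 19674
top [[397.5, 0.0, 279.5], [0.0, 397.5, 211.3], [0.0, 0.0, 1.0]] [-0.11621147  0.          0.          0.          0.        ] [[0.01, 0.98, -0.18, 332.14], [-1.0, 0.02, 0.02, -45.84], [0.02, 0.18, 0.98, 1055.68], [0.0, 0.0, 0.0, 1.0]]
feet 0.68 [18.8, 104.0, 205.5, 312.5] 28547
feet 0.45 [375.1, 136.7, 441.8, 204.4] 3441
handle_foot 0.91 [15.9, 105.7, 206.7, 310.4] 28599
door 0.8 [134.4, 108.0, 208.3, 268.8] 4625
door 0.61 [17.6, 106.8, 204.6, 308.9] 28526
hook_base 0.63 [373.9, 153.5, 416.6, 209.9] 324
0.5 [[0.968, 0.251, -0.0], [0.251, -0.968, 0.0], [0.0, -0.0, -1.0]] [-0.14284834  0.56510504  0.37514224]
```

View pics/side0.png

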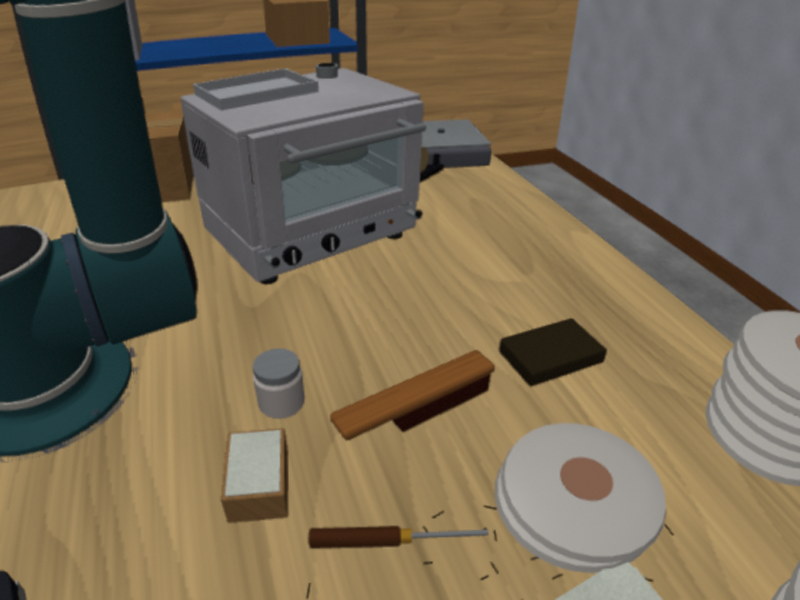

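View pics/top0.png

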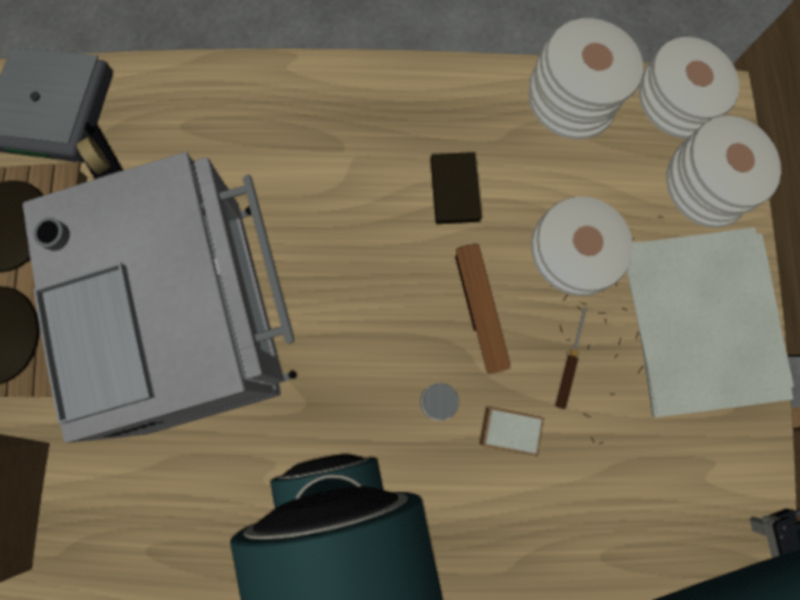

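The oven stands at world +y, front facing -y; side view roof-front corners are ≈(247,136) and (422,98), top view ≈(243,393) and (190,155). A zoomed composite will give better corners.

Run:
```python
from h import *
a=cv2.imread("pics/side0.png");b=cv2.imread("pics/top0.png")
t=grab_frame("top")[:,:,::-1];s=grab_frame("side")[:,:,::-1]
A=cv2.resize(s[40:200,120:310],None,fx=2.1,fy=2.1,interpolation=cv2.INTER_CUBIC)
B=cv2.resize(t[100:315,10:215],None,fx=1.95,fy=1.95,interpolation=cv2.INTER_CUBIC)
A=cv2.convertScaleAbs(cv2.resize(s[40:200,120:310],(760,640),interpolation=cv2.INTER_CUBIC)[:600],alpha=1.2)
B=cv2.convertScaleAbs(cv2.resize(t[100:250,100:215],(460,600),interpolation=cv2.INTER_CUBIC),alpha=1.6)
B2=cv2.convertScaleAbs(cv2.resize(t[190:320,100:185],(340,520),interpolation=cv2.INTER_CUBIC),alpha=1.6)
C=np.zeros((600,800,3),np.uint8);C[:,:460]=B;C[:520,460:]=B2
cv2.imwrite("pics/s1.png",A);cv2.imwrite("pics/t1.png",C)
```

```text
(no output)
```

View pics/s1.png

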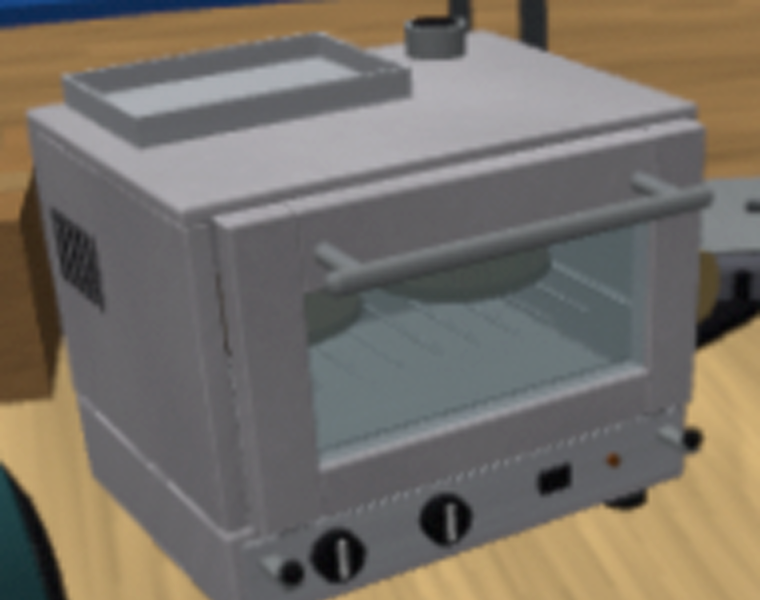

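View pics/t1.png

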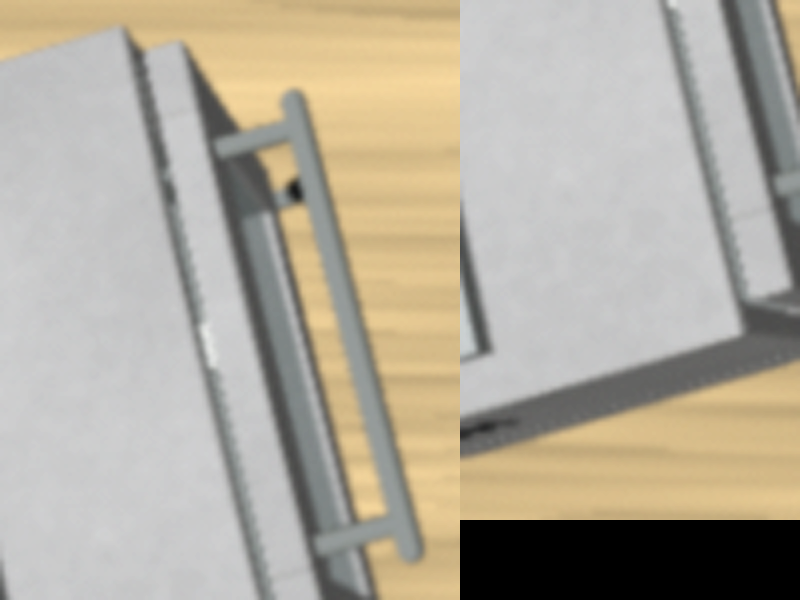

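Side crop: roof front corners (190,215), (697,112), bar ends (336,280), (707,200). Top crop: bar from (291,95) to (410,555), and the white hook shows in the gap at (209,343). Now fitting the oven pose to these.

```bash
cat >> h.py <<'E'
def oven(p):
    X,Y,th,L,a=p[:5]; c,s=np.cos(th),np.sin(th)
    W=lambda q:np.array([X+c*q[0]-s*q[1],Y+s*q[0]+c*q[1],q[2]])
    R=lambda q:W([q[0],q[1],q[2]+L])
    def D(f,u,y): # f forward of hinge, u above hinge at shut
        return R([-134.5-(f*np.cos(a)+u*np.sin(a)),y,78+u*np.cos(a)-f*np.sin(a)])
    return R,D
E
cat > fit.py <<'E'
from h import *
from scipy.optimize import least_squares
S=lambda u,v:(120+u/4,40+v/4);B=lambda u,v:(100+u/4,100+v/4);B2=lambda u,v:(100+(u-460)/4,190+v/4)
obs=[("side",S(190,215),'R',(-130,180,275)),("side",S(697,110),'R',(-130,-180,275)),("side",S(30,112),'R',(130,180,275)),
("side",S(336,280),'D',(63,165,122)),("side",S(706,199),'D',(63,165,-122)),
("side",S(218,222),'D',(18,192,165)),("side",S(704,124),'D',(18,192,-165)),
("top",B(122,28),'R',(-130,-180,275)),("top",B2(745,335),'R',(-130,180,275)),
("top",(25*.7,203*.7),'R',(130,-180,275)),("top",(65*.7,440*.7),'R',(130,180,275)),
("top",B(291,97),'D',(63,165,-122)),("top",B(410,553),'D',(63,165,122)),
("top",B(183,43),'D',(18,192,-165)),("top",B2(793,292),'D',(18,192,165)),("top",B(145,50),'D',(-4,192,-165)),("top",B2(747,302),'D',(-4,192,165))]
def f(p):
    R,D=oven(p);r=[]
    for n,uv,k,q in obs: r+=list(proj(n,(R(q) if k=='R' else D(*q)))[0]-uv)
    return np.array(r)
r=least_squares(f,[150,600,1.4,20,.03],loss="soft_l1",x_scale=[10,10,.05,5,.02])
print(r.x.round(3)); np.save("p.npy",r.x); print(f(r.x).reshape(-1,2).round(1).tolist())
J=r.jac;print(np.sqrt(np.diag(np.linalg.inv(J.T@J))).round(3))
R,D=oven(r.x)
# hook y: rib at pivot u=160, 28 mm inside; visible hook in gap
for uv in [B(209,343),B(203,322),B(214,365)]:
    P=atz("top",[uv],r.x[3]+78+162)[0]; c,s=np.cos(r.x[2]),np.sin(r.x[2]); d=P[:2]-r.x[:2]; print("hook oven xy",c*d[0]+s*d[1],-s*d[0]+c*d[1])
print("bar mid",D(63,165,0),"ends",D(63,165,125),D(63,165,-125))
E
python3 fit.py
```

```text
[4.83703e+02 3.20902e+02 1.87200e+00 1.73970e+01 1.00000e-02]
[[-3.3, -0.5], [0.4, -0.8], [-1.8, -0.3], [0.1, 1.0], [-3.2, 0.1], [1.0, 1.6], [-0.1, 0.7], [1.8, -1.3], [0.6, -0.3], [-0.4, -1.1], [-0.1, 1.4], [1.0, 3.1], [-0.7, -1.7], [-0.1, -0.9], [-0.5, -0.5], [-0.7, 0.2], [-0.0, 0.2]]
[0.998 1.393 0.004 1.313 0.008]
hook oven xy -125.59418910000163 -10.175666724996397
hook oven xy -125.05633848608781 -22.10719346339102
hook oven xy -125.4913462725831 2.0503632362035376
bar mid [542.70075877 130.76650141 259.78569715] ends [423.31609495  93.72190605 259.78569715] [662.08542258 167.81109677 259.78569715]
```

move_arm --motion '[[[1,0,0,-0.022,0,0,-0.0396],[1,0,0,-0.022,0,0,-0.0396],[1,0,0,-0.022,0,0,-0.0396],[1,0,0,-0.022,0,0,-0.0396],[1,0,0,-0.022,0,0,-0.0396],[1,0,0,-0.022,0,0,-0.0396],[1,0,0,-0.022,0,0,-0.0396],[1,0,0,-0.022,0,0,-0.0396],[1,0,0,-0.022,0,0,-0.0396],[1,0,0,-0.022,0,0,-0.0396],[1,0,0,-0.022,0,0,-0.0396],[1,0,0,-0.022,0,0,-0.0396],[1,0,0,-0.022,0,0,-0.0396],[1,0,0,0,0,0,0]]]' --squeeze 20

```text
time: 1.77
tcp_pos: [169.5, -653.6, 364.1]
orientation: [[-0.302, 0.953, 0.001], [0.953, 0.302, -0.003], [-0.003, -0.0, -1.0]]
force: [-0.1, 0.8, 0.6]
grip_width: 4.1
finger_force: 0.0
```

```bash
cat >> h.py <<'E'
def st():
    s=bot.get_state(); p=np.load("p.npy"); c,n=np.cos(p[2]),np.sin(p[2]); d=np.array(s["tcp_pos"])[:2]-p[:2]; F=np.array(s["force"])
    o=np.array([c*d[0]+n*d[1],-n*d[0]+c*d[1],s["tcp_pos"][2]-p[3]])
    print("t",round(s["time"],2),"tcp",np.round(s["tcp_pos"],1),"oven x,y,z-L",o.round(1),"F oven",np.round([c*F[0]+n*F[1],-n*F[0]+c*F[1],F[2]],1),"grip",round(s["grip_width"],1),"M",np.round(s["moment"],2))
    return s,o
def to(target): # world shift in tool units to oven-frame target (x,y,z-L)
    s,o=st(); R,_=oven(np.load("p.npy")); d=R(target)-np.array(s["tcp_pos"]); t=np.array(s["orientation"]).T@d
    print("tool shift mm",t.round(1),"units",(t/500).round(4),"rows>=",np.linalg.norm(t)/41.7)
E
python3 - <<'E'
from h import *
p=np.load("p.npy");print(np.arctan2(*[bot.get_state()["orientation"][i][0] for i in(1,0)]),p[2])
to([-134.5-37-165*.01,0,345])
E
```

```text
1.8775664459203985 1.8716721121168742
t 1.77 tcp [ 169.5 -653.6  364.1] oven x,y,z-L [-837.6  588.9  346.7] F oven [ 0.8 -0.1  0.6] grip 4.1 M [-0.02 -0.13  0.01]
tool shift mm [ 6.610e+02  5.928e+02 -4.000e-01] units [ 1.3220e+00  1.1856e+00 -8.0000e-04] rows>= 21.292164034755626
```

move_arm --motion '[[[1,0.06,0.054,0,0,0,0],[1,0.06,0.054,0,0,0,0],[1,0.06,0.054,0,0,0,0],[1,0.06,0.054,0,0,0,0],[1,0.06,0.054,0,0,0,0],[1,0.06,0.054,0,0,0,0],[1,0.06,0.054,0,0,0,0],[1,0.06,0.054,0,0,0,0],[1,0.06,0.054,0,0,0,0],[1,0.06,0.054,0,0,0,0],[1,0.06,0.054,0,0,0,0],[1,0.06,0.054,0,0,0,0],[1,0.06,0.054,0,0,0,0],[1,0.06,0.054,0,0,0,0],[1,0.06,0.054,0,0,0,0],[1,0.06,0.054,0,0,0,0],[1,0.06,0.054,0,0,0,0],[1,0.06,0.054,0,0,0,0],[1,0.06,0.054,0,0,0,0],[1,0,0,0,0,0,0]]]'

```text
time: 3.43
tcp_pos: [492.3, 48.0, 360.0]
orientation: [[-0.296, 0.955, -0.002], [0.955, 0.296, 0.001], [0.002, -0.001, -1.0]]
force: [-0.1, -1.1, 0.5]
grip_width: 0.2
finger_force: 0.0
```

Run:
```python
from h import *
to([-134.5-37-165*.01,0,330])
```

```text
t 3.43 tcp [492.3  48.  360. ] oven x,y,z-L [-263.2   72.7  342.6] F oven [-1.1  0.4  0.5] grip 0.2 M [-0.03 -0.09 -0.04]
tool shift mm [90.1 72.7 12.6] units [0.1802 0.1453 0.0253] rows>= 2.791982896506855
```

move_arm --motion '[[[1,0.045,0.036,0.006,0,0,0],[1,0.045,0.036,0.006,0,0,0],[1,0.045,0.036,0.006,0,0,0],[1,0.045,0.036,0.006,0,0,0],[1,0,0,0.05,0,0,0],[1,0,0,0.05,0,0,0],[1,0,0,0,0,0,0]]]'

```text
time: 4.02
tcp_pos: [532.0, 150.1, 294.2]
orientation: [[-0.293, 0.956, -0.006], [0.956, 0.293, -0.002], [0.0, -0.006, -1.0]]
force: [0.2, 0.5, -1.3]
grip_width: 0.3
finger_force: 0.0
```

Run:
```python
from h import *
to([-134.5-37-165*.01,0,228])
t=grab_frame("top")[:,:,::-1];s=grab_frame("side")[:,:,::-1]
C=np.zeros((600,800,3),np.uint8);C[:,:400]=cv2.convertScaleAbs(cv2.resize(t[110:260,110:210],(400,600)),alpha=1.5);C[:,400:]=cv2.resize(s[50:200,200:300],(400,600));cv2.imwrite("pics/c2.png",C)
```

```text
t 4.02 tcp [532.  150.1 294.2] oven x,y,z-L [-177.5    4.5  276.8] F oven [ 0.4 -0.4 -1.3] grip 0.3 M [-0.06 -0.06 -0.03]
tool shift mm [ 4.3  4.8 48.8] units [0.0086 0.0095 0.0975] rows>= 1.179295255421547
```

View pics/c2.png

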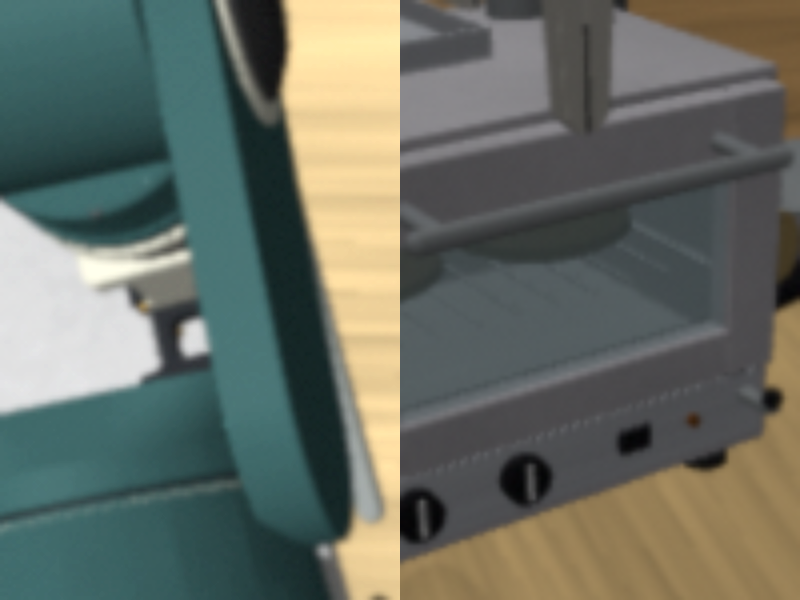

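Side view: the shut fingertip (585,130) hangs above and behind the bar, between bar and door. Descending.

move_arm --motion '[[[1,0.004,0,0.016,0,0,0],[1,0,0,0.016,0,0,0],[1,0,0,0.012,0,0,0],[1,0,0,0.008,0,0,0],[1,0,0,0,0,0,0]]]'

```text
time: 4.53
tcp_pos: [532.3, 151.9, 272.7]
orientation: [[-0.295, 0.955, -0.001], [0.955, 0.295, -0.0], [0.0, -0.001, -1.0]]
force: [-0.1, 0.0, 0.3]
grip_width: 0.5
finger_force: 0.0
```

Run:
```python
from h import *
to([-134.5-37-165*.01,0,228])
```

```text
t 4.53 tcp [532.3 151.9 272.7] oven x,y,z-L [-175.8    3.7  255.3] F oven [0.1 0.1 0.3] grip 0.5 M [-0.02 -0.17  0.01]
tool shift mm [ 2.7  3.7 27.3] units [0.0054 0.0075 0.0546] rows>= 0.6643989481204905
```

move_arm --motion '[[[1,0.002,0,0.016,0,0,0],[1,0,0,0.016,0,0,0],[1,0,0,0.014,0,0,0],[1,0,0,0.008,0,0,0],[1,0,0,0,0,0,0]]]'

```text
time: 4.95
tcp_pos: [531.9, 152.9, 245.3]
orientation: [[-0.296, 0.955, -0.002], [0.955, 0.296, -0.0], [0.0, -0.002, -1.0]]
force: [0.1, -0.5, 0.6]
grip_width: 0.6
finger_force: 0.0
```

move_arm --motion '[[[1,-0.01,0,0,0,0,0],[1,-0.008,0,0,0,0,0],[1,-0.008,0,0,0,0,0],[1,0,0,0,0,0,0]]]'

```text
time: 5.28
tcp_pos: [536.3, 139.8, 246.9]
orientation: [[-0.295, 0.955, 0.0], [0.955, 0.295, -0.0], [-0.0, 0.0, -1.0]]
force: [0.3, 0.1, -0.1]
grip_width: 0.5
finger_force: 0.0
```

Run:
```python
from h import *
to([-134.5-48.5-165*.2+3,0,228])
```

```text
t 5.28 tcp [536.3 139.8 246.9] oven x,y,z-L [-188.5    3.4  229.5] F oven [ 0.1 -0.3 -0.1] grip 0.5 M [-0.06 -0.11 -0.02]
tool shift mm [-24.4   3.4   1.5] units [-0.0489  0.0069  0.003 ] rows>= 0.5931400744726144
```

move_arm --motion '[[[1,0,0,0.01,0,0,0],[1,-0.004,0,0.01,0,0,0],[1,-0.006,0,0.004,0,0,0],[1,-0.006,0,0.004,0,0,0],[1,-0.006,0,0.004,0,0,0],[1,-0.006,0,0.004,0,0,0]]]'

```text
time: 5.78
tcp_pos: [540.3, 126.9, 228.5]
orientation: [[-0.296, 0.955, 0.0], [0.955, 0.296, 0.0], [0.0, 0.0, -1.0]]
force: [-0.3, 0.2, 0.5]
grip_width: 0.6
finger_force: 0.5
```

Run:
```python
from h import *
to([-214.5,0,208])
t=save("side","s3.png")
```

```text
t 5.78 tcp [540.3 126.9 228.5] oven x,y,z-L [-202.     3.5  211.1] F oven [0.3 0.2 0.5] grip 0.6 M [ 0.07 -0.07 -0.03]
tool shift mm [-12.5   3.5   3.1] units [-0.0249  0.0069  0.0063] rows>= 0.31952028707719854
```

View pics/s3.png

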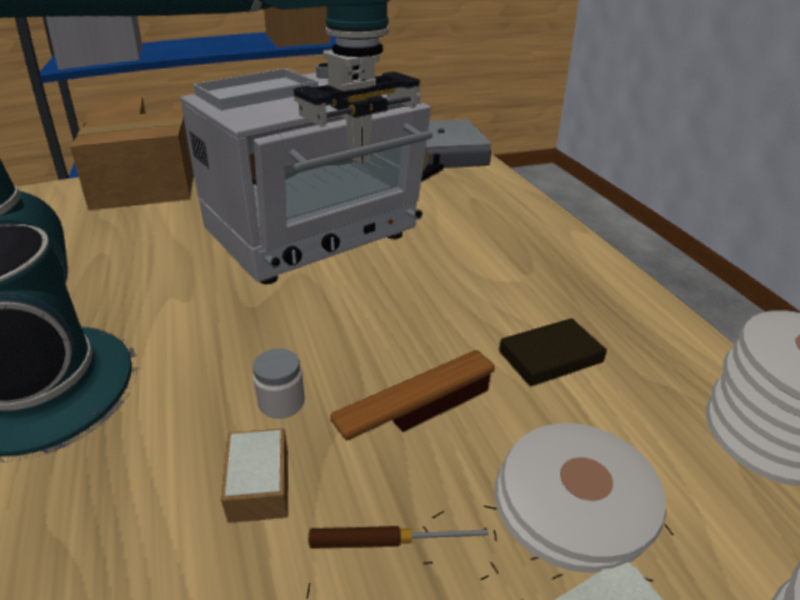

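The finger (360,150) is behind the bar and the door is visibly ajar. Continue the pull gently toward the catch.

move_arm --motion '[[[1,-0.004,0,0.003,0,0,0],[1,-0.004,0,0.002,0,0,0],[1,-0.004,0,0.002,0,0,0],[1,-0.004,0,0,0,0,0]]]'

```text
time: 6.17
tcp_pos: [542.5, 119.5, 224.8]
orientation: [[-0.296, 0.955, -0.0], [0.955, 0.296, 0.0], [0.0, -0.0, -1.0]]
force: [-0.4, 2.4, -1.6]
grip_width: 0.4
finger_force: 1.1
```

move_arm --motion '[[[1,-0.002,0,0,0,0,0],[1,-0.002,0,0,0,0,0]]]'

```text
time: 6.33
tcp_pos: [543.1, 117.6, 225.0]
orientation: [[-0.296, 0.955, -0.0], [0.955, 0.296, 0.0], [0.0, -0.0, -1.0]]
force: [-1.1, 1.2, -1.9]
grip_width: 0.4
finger_force: 1.1
```

move_arm --motion '[[[1,-0.002,0,0,0,0,0],[1,-0.002,0,0,0,0,0]]]'

```text
time: 6.5
tcp_pos: [543.5, 116.2, 225.0]
orientation: [[-0.296, 0.955, -0.001], [0.955, 0.296, 0.001], [0.001, -0.0, -1.0]]
force: [-2.7, 11.4, -2.7]
grip_width: 0.5
finger_force: 5.9
```

move_arm --motion '[[[1,0,0,0,0,0,0],[1,0,0,0,0,0,0]]]'

```text
time: 6.67
tcp_pos: [543.5, 116.3, 225.0]
orientation: [[-0.296, 0.955, -0.001], [0.955, 0.296, 0.001], [0.001, -0.0, -1.0]]
force: [-1.2, 5.8, -3.3]
grip_width: 0.3
finger_force: 3.5
```

Run:
```python
from h import *
st()
```

```text
t 6.67 tcp [543.5 116.3 225. ] oven x,y,z-L [-213.2    3.5  207.6] F oven [ 5.9 -0.6 -3.3] grip 0.3 M [1.07 0.26 0.08]
```

move_arm --motion '[[[1,0.008,0,0,0,0,0],[1,0,0,0,0,0,0],[1,0,0,-0.03,0,0,0],[1,0,0,-0.06,0,0,0],[1,0,0,-0.07,0,0,0],[1,0,0,-0.06,0,0,0],[1,0,0,-0.02,0,0,0],[1,0.06,0.014,0,0,0,0],[1,0.06,0.012,0,0,0,0],[1,0,0,0,0,0.037,0],[1,0,0,0,0,0.037,0],[1,0,0,0,0,0.037,0],[1,0,0,0,0,0,0],[1,0,0,0,0,0,0]]]'

```text
time: 7.83
tcp_pos: [537.6, 179.3, 345.1]
orientation: [[-0.276, 0.956, -0.1], [0.899, 0.294, 0.325], [0.34, -0.001, -0.941]]
force: [-0.4, 0.3, -0.5]
grip_width: 0.7
finger_force: 0.0
```

Run:
```python
from h import *
to([-146,-10,255])
s=bot.get_state();print(np.arccos(-s["orientation"][2][2]))
t=grab_frame("top")[:,:,::-1];s=grab_frame("side")[:,:,::-1]
C=np.zeros((600,800,3),np.uint8);C[:,:400]=cv2.convertScaleAbs(cv2.resize(t[110:260,110:210],(400,600)),alpha=1.5);C[:,400:]=cv2.resize(s[30:180,205:305],(400,600));cv2.imwrite("pics/c4.png",C)
```

```text
t 7.83 tcp [537.6 179.3 345.1] oven x,y,z-L [-151.2   -9.5  327.8] F oven [ 0.5  0.3 -0.5] grip 0.7 M [-0.25 -0.12  0.01]
tool shift mm [-19.8   0.5  70.2] units [-0.0397  0.001   0.1404] rows>= 1.7491149413039904
0.3466212382047735
```

View pics/c4.png

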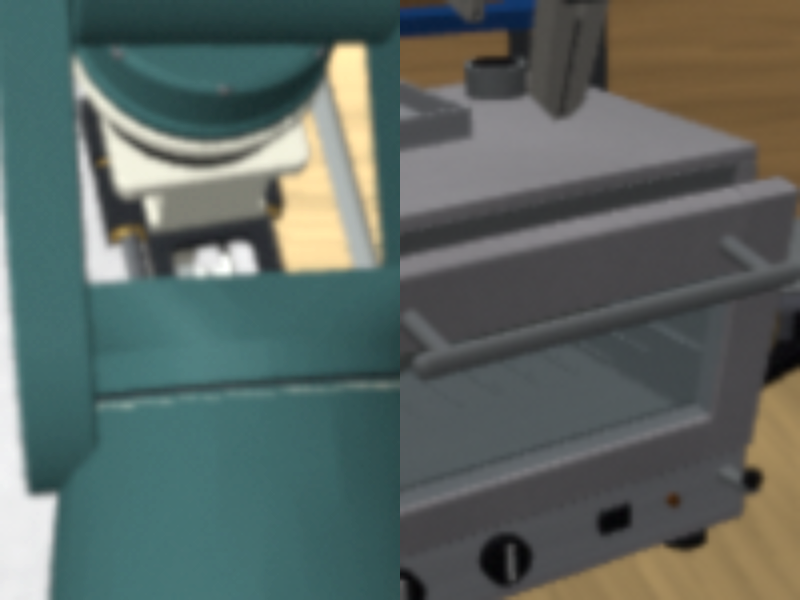

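The door stands ajar, the dark gap under the roof edge runs from (400,260) to (750,160) in the right half, and the finger hangs above it at (560,110). Descend into the gap.

move_arm --motion '[[[1,-0.016,0,0.055,0,0,0],[1,-0.016,0,0.055,0,0,0],[1,-0.004,0,0.014,0,0,0],[1,0,0,0,0,0,0],[1,0,0,0,0,0,0]]]'

```text
time: 8.35
tcp_pos: [535.9, 185.2, 282.1]
orientation: [[-0.279, 0.955, -0.1], [0.898, 0.297, 0.326], [0.341, 0.001, -0.94]]
force: [0.3, -1.0, 0.7]
grip_width: 0.2
finger_force: 0.0
```

Run:
```python
from h import *
to([-146,-10,248])
```

```text
t 8.35 tcp [535.9 185.2 282.1] oven x,y,z-L [-145.    -9.7  264.7] F oven [-1.   0.1  0.7] grip 0.2 M [-0.13 -0.14 -0.01]
tool shift mm [-6.6  0.3 15.4] units [-0.0132  0.0007  0.0308] rows>= 0.4017879148183021
```

move_arm --motion '[[[1,-0.0014,0,0.0038,0,0,0],[1,-0.0014,0,0.0038,0,0,0],[1,-0.0014,0,0.0038,0,0,0],[1,-0.0014,0,0.0038,0,0,0],[1,-0.0014,0,0.0038,0,0,0],[1,-0.0014,0,0.0038,0,0,0]]]'

```text
time: 8.85
tcp_pos: [536.0, 184.8, 268.7]
orientation: [[-0.278, 0.955, -0.101], [0.898, 0.296, 0.327], [0.342, 0.0, -0.94]]
force: [-0.7, 1.2, 5.8]
grip_width: 0.7
finger_force: 2.7
```

move_arm --motion '[[[1,-0.0014,0,0.0038,0,0,0],[1,0,0,0,0,0,0]]]'

```text
time: 9.02
tcp_pos: [536.0, 185.0, 267.0]
orientation: [[-0.278, 0.955, -0.101], [0.897, 0.296, 0.327], [0.342, 0.001, -0.94]]
force: [-1.3, 2.3, 3.8]
grip_width: -0.1
finger_force: 1.7
```

move_arm --motion '[[[1,-0.0014,0,0.0038,0,0,0],[1,0,0,0,0,0,0]]]'

```text
time: 9.18
tcp_pos: [536.0, 184.9, 265.2]
orientation: [[-0.278, 0.955, -0.1], [0.897, 0.296, 0.327], [0.342, 0.001, -0.94]]
force: [-1.4, 0.4, 6.9]
grip_width: 0.5
finger_force: 3.6
```

move_arm --motion '[[[1,-0.0014,0,0.0038,0,0,0],[1,0,0,0,0,0,0]]]'

```text
time: 9.35
tcp_pos: [536.1, 184.8, 263.4]
orientation: [[-0.278, 0.955, -0.1], [0.897, 0.296, 0.327], [0.342, 0.001, -0.94]]
force: [-0.7, -0.7, 9.8]
grip_width: 0.7
finger_force: 4.5
```

move_arm --motion '[[[1,-0.0007,0,0.0019,0,0,0],[1,0,0,0,0,0,0]]]'

```text
time: 9.52
tcp_pos: [536.1, 184.9, 262.7]
orientation: [[-0.279, 0.955, -0.1], [0.897, 0.296, 0.327], [0.342, 0.002, -0.94]]
force: [-2.2, -1.0, 10.8]
grip_width: 0.2
finger_force: 4.9
```

Run:
```python
from h import *
st()
```

```text
t 9.52 tcp [536.1 184.9 262.7] oven x,y,z-L [-145.4   -9.7  245.3] F oven [-0.3  2.4 10.8] grip 0.2 M [0.21 0.3  0.09]
```

move_arm --motion '[[[1,-0.0038,0,-0.0014,0,0,0],[1,-0.0038,0,-0.0014,0,0,0]]]'

```text
time: 9.68
tcp_pos: [537.3, 181.0, 262.8]
orientation: [[-0.279, 0.955, -0.1], [0.897, 0.296, 0.327], [0.342, 0.002, -0.94]]
force: [-1.3, -0.5, 9.6]
grip_width: 0.1
finger_force: 4.6
```

move_arm --motion '[[[1,-0.0038,0,-0.0014,0,0,0],[1,0,0,0,0,0,0]]]'

```text
time: 9.85
tcp_pos: [538.0, 178.7, 262.7]
orientation: [[-0.278, 0.955, -0.099], [0.898, 0.296, 0.327], [0.342, 0.002, -0.94]]
force: [-1.8, -2.0, 9.2]
grip_width: 0.4
finger_force: 4.7
```

move_arm --motion '[[[1,-0.0038,0,-0.0014,0,0,0],[1,0,0,0,0,0,0]]]'

```text
time: 10.02
tcp_pos: [538.6, 176.8, 262.7]
orientation: [[-0.278, 0.955, -0.1], [0.898, 0.296, 0.327], [0.342, 0.002, -0.94]]
force: [-0.9, -1.8, 8.4]
grip_width: 0.5
finger_force: 4.5
```

move_arm --motion '[[[1,-0.0007,0,0.0019,0,0,0],[1,-0.0038,0,-0.0014,0,0,0]]]'

```text
time: 10.18
tcp_pos: [539.1, 175.3, 261.7]
orientation: [[-0.279, 0.955, -0.1], [0.897, 0.296, 0.327], [0.342, 0.002, -0.94]]
force: [-0.7, -0.7, 10.3]
grip_width: 0.8
finger_force: 4.8
```

move_arm --motion '[[[1,-0.0038,0,-0.0014,0,0,0],[1,0,0,0,0,0,0]]]'

```text
time: 10.35
tcp_pos: [539.9, 172.9, 261.8]
orientation: [[-0.278, 0.955, -0.099], [0.898, 0.296, 0.327], [0.342, 0.002, -0.94]]
force: [-0.4, -1.9, 9.2]
grip_width: 0.1
finger_force: 4.7
```

Run:
```python
from h import *
st()
s=grab_frame("side")[:,:,::-1]
cv2.imwrite("pics/c5.png",cv2.resize(s[30:180,185:325],(747,600)[0:2],interpolation=cv2.INTER_CUBIC))
```

```text
t 10.35 tcp [539.9 172.9 261.8] oven x,y,z-L [-158.    -9.8  244.4] F oven [-1.7  0.9  9.2] grip 0.1 M [0.   0.11 0.03]
```

View pics/c5.png

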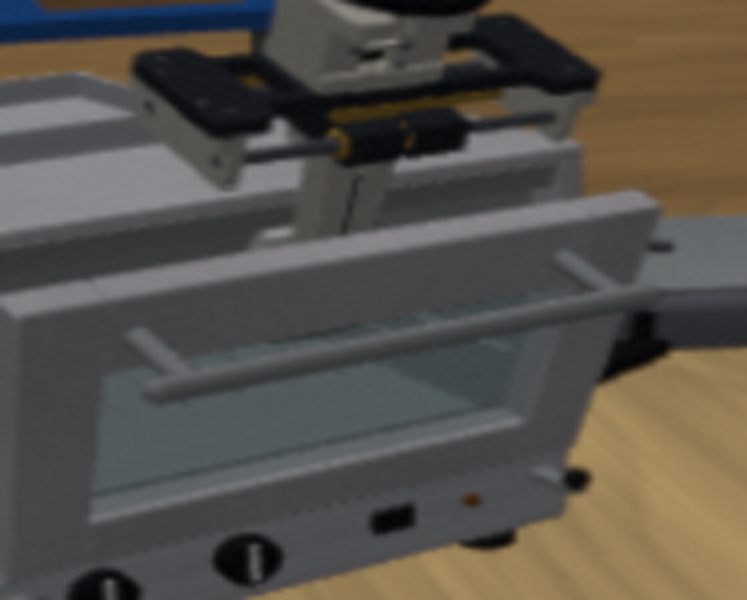

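The door has moved outward beyond the catch (gap wider), finger at (340,200) with the hook arm visible at (265,238). Continue outward while lowering slightly.

move_arm --motion '[[[1,-0.004,0,-0.0008,0,0,0],[1,-0.004,0,-0.0008,0,0,0],[1,-0.004,0,-0.0008,0,0,0]]]'

```text
time: 10.65
tcp_pos: [541.6, 167.3, 260.8]
orientation: [[-0.279, 0.955, -0.099], [0.898, 0.296, 0.327], [0.342, 0.002, -0.94]]
force: [-0.7, -1.4, 9.7]
grip_width: 0.7
finger_force: 4.5
```

move_arm --motion '[[[1,-0.004,0,-0.0008,0,0,0],[1,-0.004,0,-0.0008,0,0,0],[1,-0.004,0,-0.0008,0,0,0]]]'

```text
time: 10.9
tcp_pos: [543.4, 161.5, 259.8]
orientation: [[-0.279, 0.955, -0.099], [0.898, 0.296, 0.327], [0.342, 0.002, -0.94]]
force: [-0.0, -0.9, 8.3]
grip_width: 0.2
finger_force: 4.4
```

move_arm --motion '[[[1,-0.004,0,-0.0008,0,0,0],[1,-0.004,0,-0.0008,0,0,0],[1,-0.004,0,-0.0008,0,0,0]]]'

```text
time: 11.15
tcp_pos: [545.3, 155.6, 258.8]
orientation: [[-0.278, 0.955, -0.099], [0.898, 0.296, 0.327], [0.342, 0.002, -0.94]]
force: [0.5, -1.8, 8.7]
grip_width: 0.5
finger_force: 4.1
```

Run:
```python
from h import *
st()
s=grab_frame("side")[:,:,::-1]
cv2.imwrite("pics/c6.png",cv2.resize(s[30:180,185:325],(747,600)[0:2],interpolation=cv2.INTER_CUBIC))
```

```text
t 11.15 tcp [545.3 155.6 258.8] oven x,y,z-L [-176.1   -9.8  241.4] F oven [-1.9  0.1  8.7] grip 0.5 M [ 0.01 -0.07 -0.05]
```

View pics/c6.png

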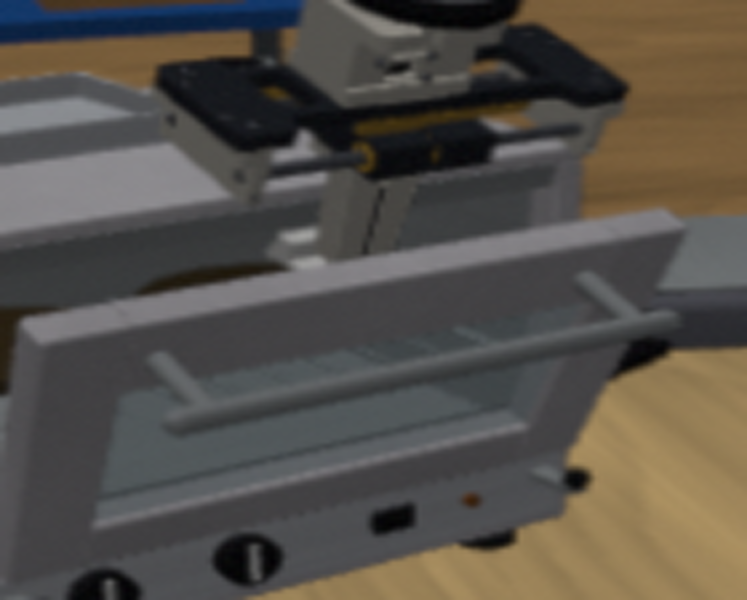

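The door is now much wider open, its top-right corner at (688,228), with the hook arm at (290,250) out from under the roof. Work out its angle from the corners.

Run:
```python
from h import *
p=np.load("p.npy")
for a in(.25,.3,.35,.4,.45):
    p[4]=a;_,D=oven(p);print(a,[proj("side",D(18,192,y))[0].round(1).tolist() for y in(-165,165)],"bar",[proj("side",D(63,165,y))[0].round(1).tolist() for y in(-125,125)])
print([(185+u/5.336,30+v/4) for u,v in((687,230),(20,340),(678,322),(178,420))])
```

```text
0.25 [[307.2, 80.1], [185.1, 107.7]] bar [[303.6, 101.9], [211.9, 125.6]]
0.3 [[309.5, 82.4], [187.2, 110.6]] bar [[305.4, 104.9], [213.7, 129.1]]
0.35 [[311.7, 84.9], [189.3, 113.7]] bar [[307.1, 107.9], [215.5, 132.6]]
0.4 [[313.9, 87.6], [191.3, 116.9]] bar [[308.7, 111.1], [217.2, 136.3]]
0.45 [[316.0, 90.4], [193.4, 120.4]] bar [[310.2, 114.4], [218.9, 140.1]]
[(313.7481259370315, 87.5), (188.7481259370315, 115.0), (312.0614692653673, 110.5), (218.35832083958022, 135.0)]
```

move_arm --motion '[[[1,0.007,0,-0.019,0,0,0],[1,0.02,0,-0.056,0,0,0],[1,0.027,0,-0.075,0,0,0],[1,0,-0.07,0,0,0,0],[1,0,-0.07,0,0,0,0],[1,0,0,0,0,-0.037,0],[1,0,0,0,0,-0.037,0],[1,0,0,0,0,-0.037,0],[1,0,0,0,0,0,0],[1,0,0,0,0,0,0]]]'

```text
time: 12.03
tcp_pos: [477.6, 136.2, 337.9]
orientation: [[-0.299, 0.954, -0.0], [0.954, 0.299, 0.002], [0.002, 0.0, -1.0]]
force: [-0.2, 0.1, -0.6]
grip_width: 0.5
finger_force: 0.0
```

Run:
```python
from h import *
s,o=st(); print(np.round(s["orientation"],3).tolist())
u=165;prev=None
for a in [.39,.5,.6,.7,.8,.9,1.0,1.1,1.2,1.3,1.4,1.5]:
    x=-133.2+4*np.cos(a)-u*np.sin(a)+7.5; z=78+u*np.cos(a)+4*np.sin(a)
    print(a,round(x,1),round(z,1),None if prev is None else ((x-prev[0])/500).round(4),None if prev is None else (-(z-prev[1])/500).round(4)); prev=(x,z)
to([-174.7,60,232])
for n in ("side",):
    for m in models.masks_of(n,"door")[:2]: print(m["confidence"],m["box"])
```

```text
t 12.03 tcp [477.6 136.2 337.9] oven x,y,z-L [-174.6   60.6  320.5] F oven [ 0.1  0.1 -0.6] grip 0.5 M [-0.1  -0.09 -0.02]
[[-0.299, 0.954, -0.0], [0.954, 0.299, 0.002], [0.002, 0.0, -1.0]]
0.39 -184.7 232.1 None None
0.5 -201.3 224.7 -0.0331 0.0148
0.6 -215.6 216.4 -0.0285 0.0166
0.7 -228.9 206.8 -0.0267 0.0193
0.8 -241.3 195.8 -0.0247 0.0219
0.9 -252.5 183.7 -0.0224 0.0243
1.0 -262.4 170.5 -0.0198 0.0264
1.1 -270.9 156.4 -0.0171 0.0282
1.2 -278.0 141.5 -0.0142 0.0298
1.3 -283.6 126.0 -0.0112 0.0311
1.4 -287.6 110.0 -0.008 0.032
1.5 -290.0 93.7 -0.0048 0.0326
t 12.03 tcp [477.6 136.2 337.9] oven x,y,z-L [-174.6   60.6  320.5] F oven [ 0.1  0.1 -0.6] grip 0.5 M [-0.1  -0.09 -0.02]
tool shift mm [-0.3  0.6 88.5] units [-0.0007  0.0011  0.177 ] rows>= 2.1227158304453524
0.69 [181.6, 81.9, 311.5, 174.6]
```

Descend behind the door, then push forward along the arc.

move_arm --motion '[[[1,0,0,0.06,0,0,0],[1,0,0,0.05,0,0,0],[1,0,0,0.04,0,0,0],[1,0,0,0.027,0,0,0],[1,0,0,0,0,0,0]]]'

```text
time: 12.5
tcp_pos: [477.6, 134.0, 246.0]
orientation: [[-0.294, 0.956, -0.005], [0.956, 0.294, 0.001], [0.002, -0.004, -1.0]]
force: [0.3, 0.2, -1.4]
grip_width: 0.4
finger_force: 0.0
```

move_arm --motion '[[[1,-0.008,0,0,0,0,0],[1,-0.008,0,0,0,0,0],[1,-0.004,0,0,0,0,0],[1,-0.008,0,0.0036,0,0,0],[1,-0.008,0,0.0036,0,0,0],[1,-0.008,0,0.0036,0,0,0],[1,-0.008,0,0.0036,0,0,0]]]'

```text
time: 13.08
tcp_pos: [486.0, 109.6, 241.8]
orientation: [[-0.296, 0.955, 0.0], [0.955, 0.296, 0.0], [-0.0, 0.0, -1.0]]
force: [0.7, 0.7, 0.2]
grip_width: 0.7
finger_force: 0.4
```

Run:
```python
from h import *
to([-215.6,60,216.4])
```

```text
t 13.08 tcp [486.  109.6 241.8] oven x,y,z-L [-202.5   60.4  224.4] F oven [ 0.5 -0.9  0.2] grip 0.7 M [ 0.08 -0.26 -0.01]
tool shift mm [-13.1   0.4   8. ] units [-0.0262  0.0009  0.016 ] rows>= 0.36804909203393343
```

move_arm --motion '[[[1,-0.0066,0,0.004,0,0,0],[1,-0.0066,0,0.004,0,0,0],[1,-0.0066,0,0.004,0,0,0],[1,-0.0066,0,0.004,0,0,0],[1,-0.0067,0,0.0048,0,0,0],[1,-0.0067,0,0.0048,0,0,0],[1,-0.0067,0,0.0048,0,0,0],[1,-0.0067,0,0.0048,0,0,0],[1,-0.0062,0,0.0055,0,0,0],[1,-0.0062,0,0.0055,0,0,0],[1,-0.0062,0,0.0055,0,0,0],[1,-0.0062,0,0.0055,0,0,0]]]'

```text
time: 14.08
tcp_pos: [497.4, 72.5, 212.8]
orientation: [[-0.296, 0.955, -0.0], [0.955, 0.296, 0.0], [0.0, -0.0, -1.0]]
force: [-0.4, -0.3, 0.1]
grip_width: 0.7
finger_force: 0.2
```

Run:
```python
from h import *
to([-252.5,60,183.7])
for m in models.masks_of("side","door")[:2]: print(m["confidence"],m["box"])
save("side","s7.png")
```

```text
t 14.08 tcp [497.4  72.5 212.8] oven x,y,z-L [-241.3   60.5  195.4] F oven [-0.2  0.4  0.1] grip 0.7 M [ 0.12 -0.04  0.05]
tool shift mm [-11.2   0.5  11.7] units [-0.0223  0.0011  0.0235] rows>= 0.3884199149954952
0.69 [181.6, 81.9, 311.5, 174.6]
```

View pics/s7.png

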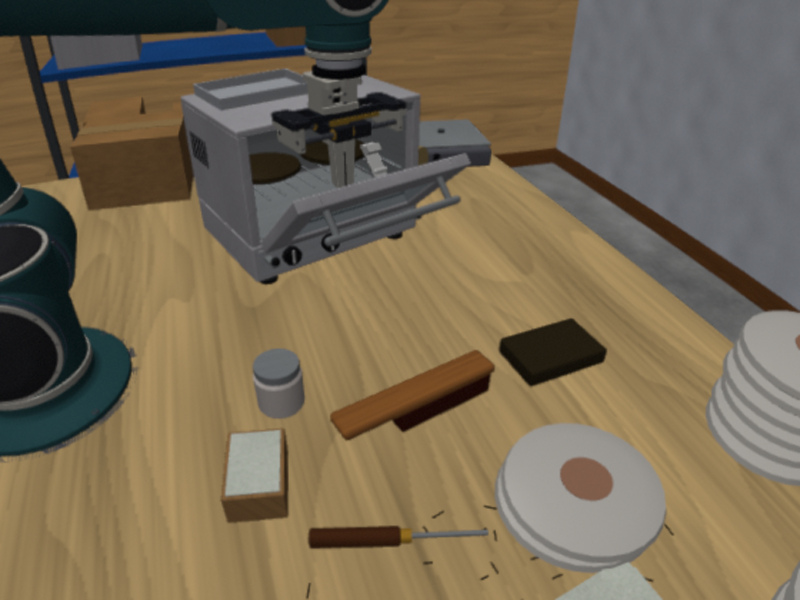

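The door is about half way down (corner at (468,160)), finger on its inner face at (345,185), hook free at (375,155). Continue the arc.

move_arm --motion '[[[1,-0.0056,0,0.0061,0,0,0],[1,-0.0056,0,0.0061,0,0,0],[1,-0.0056,0,0.0061,0,0,0],[1,-0.0056,0,0.0061,0,0,0],[1,-0.005,0,0.0066,0,0,0],[1,-0.005,0,0.0066,0,0,0],[1,-0.005,0,0.0066,0,0,0],[1,-0.005,0,0.0066,0,0,0],[1,-0.0043,0,0.007,0,0,0],[1,-0.0043,0,0.007,0,0,0],[1,-0.0043,0,0.007,0,0,0],[1,-0.0043,0,0.007,0,0,0],[1,-0.0036,0,0.0074,0,0,0],[1,-0.0036,0,0.0074,0,0,0],[1,-0.0036,0,0.0074,0,0,0],[1,-0.0036,0,0.0074,0,0,0],[1,0,0,0,0,0,0]]]'

```text
time: 15.6
tcp_pos: [508.1, 37.1, 158.1]
orientation: [[-0.296, 0.955, -0.001], [0.955, 0.296, -0.0], [0.0, -0.001, -1.0]]
force: [-0.1, 0.0, 0.5]
grip_width: 0.4
finger_force: 0.0
```

Run:
```python
from h import *
to([-283.6,60,126])
```

```text
t 15.6 tcp [508.1  37.1 158.1] oven x,y,z-L [-278.3   60.8  140.7] F oven [0.  0.1 0.5] grip 0.4 M [-0.06 -0.09  0.  ]
tool shift mm [-5.3  0.8 14.7] units [-0.0105  0.0016  0.0294] rows>= 0.3748181443039522
```

move_arm --motion '[[[1,-0.0021,0,0.0058,0,0,0],[1,-0.0021,0,0.0058,0,0,0],[1,-0.0021,0,0.0058,0,0,0],[1,-0.0021,0,0.0058,0,0,0],[1,-0.0021,0,0.0058,0,0,0],[1,-0.0014,0,0.0053,0,0,0],[1,-0.0014,0,0.0053,0,0,0],[1,-0.0014,0,0.0053,0,0,0],[1,-0.0014,0,0.0053,0,0,0],[1,-0.0014,0,0.0053,0,0,0],[1,-0.0014,0,0.0053,0,0,0]]]'

```text
time: 16.52
tcp_pos: [511.1, 28.3, 128.3]
orientation: [[-0.296, 0.955, 0.0], [0.955, 0.296, 0.0], [0.0, 0.0, -1.0]]
force: [0.1, 0.7, 1.0]
grip_width: 0.5
finger_force: 0.5
```

move_arm --motion '[[[1,0,0,0.004,0,0,0],[1,0,0,0.004,0,0,0],[1,0,0,0.004,0,0,0],[1,0,0,0.004,0,0,0]]]'

```text
time: 16.85
tcp_pos: [511.2, 28.3, 120.5]
orientation: [[-0.296, 0.955, 0.0], [0.955, 0.296, -0.0], [-0.0, 0.0, -1.0]]
force: [0.7, -0.3, 2.1]
grip_width: 0.3
finger_force: 0.6
```

move_arm --motion '[[[1,0,0,0.003,0,0,0],[1,0,0,0.003,0,0,0]]]'

```text
time: 17.02
tcp_pos: [511.1, 28.3, 117.5]
orientation: [[-0.296, 0.955, 0.0], [0.955, 0.296, -0.0], [-0.0, 0.0, -1.0]]
force: [0.7, -1.0, 0.9]
grip_width: 0.6
finger_force: 0.6
```

Run:
```python
from h import *
to([-290,60,93.7])
```

```text
t 17.02 tcp [511.1  28.3 117.5] oven x,y,z-L [-287.5   60.5  100.1] F oven [-1.1 -0.3  0.9] grip 0.6 M [-0.18 -0.15  0.03]
tool shift mm [-2.5  0.5  6.4] units [-0.0049  0.001   0.0127] rows>= 0.1641002856365793
```

move_arm --motion '[[[1,0,0,0.003,0,0,0],[1,0,0,0.003,0,0,0]]]'

```text
time: 17.18
tcp_pos: [511.1, 28.3, 114.5]
orientation: [[-0.296, 0.955, 0.0], [0.955, 0.296, -0.0], [-0.0, 0.0, -1.0]]
force: [0.6, 0.0, 1.5]
grip_width: 0.3
finger_force: 0.6
```

move_arm --motion '[[[1,0,0,0.002,0,0,0],[1,0,0,0.002,0,0,0]]]'

```text
time: 17.35
tcp_pos: [511.1, 28.3, 112.5]
orientation: [[-0.296, 0.955, 0.0], [0.955, 0.296, -0.0], [-0.0, 0.0, -1.0]]
force: [0.1, -1.9, 2.3]
grip_width: 0.6
finger_force: 1.4
```

move_arm --motion '[[[1,0,0,0.002,0,0,0],[1,0,0,0.002,0,0,0]]]'

```text
time: 17.52
tcp_pos: [511.2, 28.2, 110.9]
orientation: [[-0.296, 0.955, 0.0], [0.955, 0.296, -0.0], [-0.001, 0.0, -1.0]]
force: [-1.3, -3.5, 7.7]
grip_width: 0.6
finger_force: 3.4
```

move_arm --motion '[[[1,0,0,0.001,0,0,0],[1,0,0,0,0,0,0],[1,0,0,0,0,0,0]]]'

```text
time: 17.77
tcp_pos: [511.2, 28.1, 110.5]
orientation: [[-0.296, 0.955, 0.0], [0.955, 0.296, -0.001], [-0.001, 0.0, -1.0]]
force: [-0.4, -4.0, 5.7]
grip_width: 0.8
finger_force: 2.7
```

move_arm --motion '[[[1,0,0,-0.002,0,0,0],[1,0,0,-0.004,0,0,0],[1,0,0,-0.01,0,0,0],[1,0,0,-0.04,0,0,0],[1,0,0,-0.07,0,0,0],[1,0,0,-0.07,0,0,0],[1,-0.06,0,-0.05,0,0,0],[1,-0.07,0,-0.04,0,0,0],[1,-0.07,0,0,0,0,0],[1,-0.07,0,0,0,0,0],[1,-0.07,0,0,0,0,0],[1,0,0,0,0,0,0],[1,0,0,0,0,0,0]]]'

```text
time: 18.85
tcp_pos: [561.4, -135.3, 252.7]
orientation: [[-0.294, 0.956, -0.001], [0.956, 0.294, 0.001], [0.001, -0.001, -1.0]]
force: [-0.0, -0.1, -1.0]
grip_width: 0.5
finger_force: 0.0
```

Run:
```python
from h import *
st()
grab_frame("side")
p=np.load("p.npy")
for m in models.masks_of("side","door")[:2]: print(m["confidence"],m["box"])
for a in(1.3,1.4,1.46,1.5,1.54):
    p[4]=a;_,D=oven(p);q=proj("side",[D(f,192,y) for f in(18,-4) for y in(-165,165)]+[D(70,165,y) for y in (-125,125)]);print(a,q.round(1).tolist())
im=grab_frame("side");cv2.imwrite("pics/s8.png",im[:,:,::-1])
# door lower-front edge: brightness profile along a column through the door's front edge
for y in(-140,140):
    p[4]=1.5;_,D=oven(p);c=int(proj("side",D(-4,192,y))[0][0]);r=int(proj("side",D(-4,192,y))[0][1]);print(c,r,im[r-14:r+20,c].mean(1).astype(int).tolist())
```

```text
t 18.85 tcp [ 561.4 -135.3  252.7] oven x,y,z-L [-458.7   61.   235.3] F oven [-0.1  0.1 -1. ] grip 0.5 M [-0.1  -0.1   0.05]
0.73 [184.6, 132.7, 337.9, 219.0]
0.32 [347.7, 323.3, 449.0, 402.1]
1.3 [[336.6, 152.2], [219.4, 194.2], [335.8, 143.5], [217.3, 184.2], [319.5, 175.0], [234.2, 207.9]]
1.4 [[336.6, 159.5], [220.6, 202.5], [336.4, 151.1], [219.0, 192.9], [318.1, 180.5], [233.8, 213.7]]
1.46 [[336.3, 163.7], [221.1, 207.2], [336.4, 155.5], [219.8, 197.9], [317.1, 183.5], [233.4, 216.9]]
1.5 [[336.0, 166.4], [221.3, 210.2], [336.4, 158.4], [220.3, 201.2], [316.4, 185.4], [233.0, 218.8]]
1.54 [[335.6, 169.0], [221.5, 213.1], [336.2, 161.2], [220.6, 204.4], [315.5, 187.2], [232.6, 220.7]]
328 161 [125, 123, 123, 122, 121, 122, 123, 129, 134, 136, 136, 137, 137, 136, 123, 98, 83, 80, 79, 78, 79, 89, 124, 137, 139, 138, 138, 137, 136, 135, 134, 132, 132, 131]
230 197 [140, 94, 64, 120, 134, 132, 127, 134, 137, 136, 137, 137, 137, 136, 134, 115, 90, 81, 80, 79, 77, 77, 78, 85, 117, 125, 125, 121, 114, 111, 110, 109, 108, 108]
```

```bash
python3 -c "
from h import *
print(workorder.finish_job())"
```

```text
the job is handed in; nothing more can be done
None
```

The oven door is open and lies on its buffers at about 1.5 rad; the hook was pressed and cleared, no force reading passed about 12 N, and the job was handed in with the gripper clear of everything at 19 s (no verdict was returned).

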